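# Load the spice tins into the sloped display trays

## Robot

A 6-joint arm with a two-finger parallel gripper is mounted at the origin on the work surface. World frame = base frame: x ahead of the robot, y to its left, z up, the work surface at z = 0. Lengths are in m, angles in rad, forces in N, time in s.
With the tool pointing down it reaches from about 0.275 to 0.75 m from the base axis. Payload 10.2 kg.
Tool frame: the origin (TCP) lies between the finger pads; the fingertips stand 22 mm ahead of it and the grasp point (between the pads) lies 3 mm ahead of it (r.nose_length is the distance from the TCP to the fingertips, in m); y points along the fingers, x is the direction in which the jaws open and shut, and the axes are right-handed (so a half turn about y gives the same grasp; the last joint's range is limited). The gripper opens to 85 mm and grips with 20 to 120 N. Pads are 22 mm wide; open, the fingers measure 114 mm over their backs; the gripper's body (76 mm by 85 mm) begins 54 mm behind the grasp point. The pads swing forward as they close: fully open they stand 13 mm farther back than shut.
Start: joints at [1.097, 0.313, 1.498, -0, 1.331, -0.223], TCP at [0.13, 0.509, 0.253] pointing down, gripper open.
Joint ranges: [-2.94, 2.94], [-0.97, 2.17], [0.19, 2.56], [-1.23, 4.37], [0.02, 3.11], [-2.88, 2.88]. Speed limits (rad/s): [2.39, 2.39, 3.01, 3.14, 3.14, 3.14].

## Interface

Orientations are given as a unit quaternion [x, y, z, w].
In Python, from plant import r gives the robot as it stands. The module is installed in compiled form; this text tells all that it offers.
- The arm moves only by the tool move_arm, never from a script. Its argument "deltas" is a list of rows, each a list of 5 numbers: the shift along the tool's x, y, z in m, then the turn about the tool's y in rad, then the closure, from -1 (fully open) to 1 (shut). A call has 1 to 20 rows; each row shifts and turns the commanded pose from where the row before left it, along the tool's axes as they then stand; what a row does not reach is not made up. A row lasts 1/12 s, in which the tool goes at most 41.7 mm and 7.16 degrees, less where a joint would pass 70% of its speed; a pose out of reach is approached as far as the arm can. A call is refused whole if a number of a shift passes 0.0417 or a number of a turn 0.125, either way. A call with a gripper value outside its range is refused whole. The fingers move at their own pace and stop on an object; "squeeze" is the grip in N (left out, the last holds). Time passes only in rows, so rows that do not move let the fingers close. It gives the time, the measured TCP pose, the force and the opening at its end, in the units of the state.
- r.sense(): the state, without advancing time (a new reading comes with each control period).
- r.grab_frame(name): name is "scene" or "top" or "wrist"; returns (picture, depth): 400x640x3 uint8, red, green, blue; 400x640 float32, m along the optical axis (not along the pixel's ray), 0 where there is no reading.
- r.camera_model(name): a dict with "fx", "fy", "cx", "cy" (pixels), "world_from_camera" (4x4, takes a point from camera to world coordinates); the wrist camera has in their place "tool_from_camera" (4x4, takes a point from camera to tool coordinates, whose origin is the TCP and whose axes are the tool frame's). Camera axes: x right, y down, z forward; pixel columns grow to the right and rows downward; lengths in m; the calibration is good to about 2 mm. A picture is of the moment at which its call begins: read the wrist's pose just before it. camera_model takes no time and is no camera call.
- r.hand_in(): hands the job in, once; it reports no verdict.
The state is a dict: "t": time; "joint_pos": joint angles; "joint_vel": joint speeds; "tau": joint torques, N m; "ee_pos": TCP position; "orientation": TCP orientation; "force": force on the tool from outside, world axes, zero at the start; "ft_torque": the same for the moment, N m; "width": finger opening in m.
Only numpy, scipy, OpenCV 4.12 (cv2) and the standard library are available. Lean on these libraries where they do the work, as an engineer would, in place of code of your own. Each camera call takes 0.05 s, during which the arm holds its last target. There are 200 camera calls.

## Task

Load each of the two steel tins, standing lid up with its length along the lane, into the sloped counter tray whose lane fits its width: the wide tin in the wide tray, the narrow tin in the narrow one. Set it in at the high open end and slide it down under the cross bar until it is fully home against the back stop. Keep the tins upright, do not shove the trays along the counter, and leave the jar, the bowl and the scoop where they are.

Things in the scene. Friction and masses are not known exactly. Their poses are not given: they have to be found in the camera images.
- wide_tin_center (a point): centre (half-way up) of the wide tin: a loose closed rectangular steel tin with a brass lid, 90 mm long (its x), 58 mm wide (its y), 50 mm high (its z), about 0.2 to 0.4 kg, standing lid up on the counter at the start, 25 mm below this point. The two tins differ only in width; either may be at the robot's left or right.
- narrow_tin_center (a point): centre (half-way up) of the narrow tin: a loose closed rectangular steel tin with a brass lid, 90 mm long (its x), 40 mm wide (its y), 50 mm high (its z), about 0.2 to 0.4 kg, standing lid up on the counter at the start, 25 mm below this point. The two tins differ only in width; either may be at the robot's left or right.
- wide_tray_deck: wide tray's sloping wooden deck, lane 66 mm wide. Origin: deck surface, lane centre, at the back stop's inner face, 22 mm above the counter. x: down the slope (0.24 rad), away from the robot; y: across; z: square to the deck. Deck: x -235 mm (open high end) to 0. Stop plate 43 mm high; side strips 12 high, 4 thick. A seated tin's centre is at x -45, y 0, z 25. Tins do not slide by themselves (push about 0.5 to 2 N).
- narrow_tray_deck: narrow tray's sloping wooden deck, lane 48 mm wide. Origin: deck surface, lane centre, at the back stop's inner face, 22 mm above the counter. x: down the slope (0.24 rad), away from the robot; y: across; z: square to the deck. Deck: x -235 mm (open high end) to 0. Stop plate 43 mm high; side strips 12 high, 4 thick. A seated tin's centre is at x -45, y 0, z 25. Tins do not slide by themselves (push about 0.5 to 2 N).
- wide_tray_bar (a point): middle of the steel cross bar over the wide tray's lane (6 mm thick, 35 mm up-slope of the stop, underside 59 mm above the deck, on posts just outside the side strips); axes as the deck's. The tray, 84 mm wide, is not fastened: it weighs 1.9 kg and a level push over about 9 N can shift it on the counter.
- narrow_tray_bar (a point): middle of the steel cross bar over the narrow tray's lane (6 mm thick, 35 mm up-slope of the stop, underside 59 mm above the deck, on posts just outside the side strips); axes as the deck's. The tray, 66 mm wide, is not fastened: it weighs 1.9 kg and a level push over about 9 N can shift it on the counter.
- jar: bystander: loose jar with a steel lid, 64 mm across, 95 mm high; origin at the centre of its underside
- bowl: bystander: loose steel bowl, 90 mm across the rim, 40 mm high; origin at the centre of its underside
- scoop: bystander: loose steel hand scoop, 190 mm long (x), 70 mm wide, 40 mm high, wooden handle to its -x; origin on its underside, 20 mm ahead of where the handle joins
There are look-alikes about, which are no part of the job. What is shaped like the part that bears narrow_tin_center but blue, brown or pink is not meant.

How it is judged:
At the end, for the whole second after the job is handed in: Each tin stands at rest, lid up, on the deck of the tray of its own width, its length along the lane (within 0.15 rad), its centre within 9 mm of the lane's centreline, its leading end within 4 mm of the back stop (x of wide_tin_center in the frame of wide_tray_deck between -0.049 and -0.04 m and y of wide_tin_center in the frame of wide_tray_deck between -0.009 and 0.009 m and z of wide_tin_center in the frame of wide_tray_deck between 0.019 and 0.031 m and angle between the x axis of wide_tin_center and the x axis of wide_tray_deck, either way round below 0.15 rad and angle between each of wide_tin_center, narrow_tin_center's own z axis and vertical below 0.4 rad and linear speed of each of wide_tin, narrow_tin below 0.02 m/s and x of narrow_tin_center in the frame of narrow_tray_deck between -0.049 and -0.04 m and y of narrow_tin_center in the frame of narrow_tray_deck between -0.009 and 0.009 m and z of narrow_tin_center in the frame of narrow_tray_deck between 0.019 and 0.031 m and angle between the x axis of narrow_tin_center and the x axis of narrow_tray_deck, either way round below 0.15 rad); the robot touches nothing.
It fails at once if a tin is tipped over (more than 0.7 rad) (angle between any of wide_tin_center, narrow_tin_center's own z axis and vertical above 0.7 rad).
It fails at once if a tray is shoved or lifted more than 15 mm (distance of any of wide_tray_deck, narrow_tray_deck from where it was at the start of the episode above 0.015 m).
It fails at once if the jar, the bowl or the scoop is moved more than 30 mm (distance of any of jar, bowl, scoop from where it was at the start of the episode above 0.03 m).
It also fails if it takes over 72 s, if anything falls off the work surface, if the arm or the gripper's body presses on something with over 40 N, if the wrist force passes 120 N, or if a joint passes its speed limit or range.

## Working session

There is one attempt and no reset: what is moved stays moved. The work goes in short steps, Python scripts to look and compute and a tool call to move; the robot and the scene stay as the last step left them, time stands still between calls to the robot, and variables do not carry over. Pictures are saved under pics/ and viewed, on a budget of 10 in all, crops included, one or two more only if the job needs it, and the job is handed in when it is done.

Besides the shell and the picture viewer there is one more tool, called after ">>>" as name(argument=value, ...), one argument or row to a line, values as JSON. move_arm: Moves the arm, as the interface text tells. Its arguments: {"type":"object","properties":{"deltas":{"type":"array"},"squeeze":{"type":"number"}},"required":["deltas"]}

```bash
mkdir -p pics
cat > h.py <<'E'
import numpy as np, cv2
from plant import r
from scipy.spatial.transform import Rotation as R
def grab(name):
    s=r.sense(); im,d=r.grab_frame(name); m=r.camera_model(name)
    if 'world_from_camera' in m: T=np.array(m['world_from_camera'])
    else:
        W=np.eye(4); W[:3,:3]=R.from_quat(s['orientation']).as_matrix(); W[:3,3]=s['ee_pos']; T=W@np.array(m['tool_from_camera'])
    v,u=np.mgrid[:400,:640]
    P=np.stack([(u-m['cx'])/m['fx']*d,(v-m['cy'])/m['fy']*d,d],-1)@T[:3,:3].T+T[:3,3]
    P[d==0]=np.nan
    return im,d,P
E
python3 - <<'E'
from h import *
a=[]
for n in ['top','scene']:
    im,d,P=grab(n); np.savez('/tmp/'+n,im=im,P=P)
    cv2.imwrite(f'pics/{n}0.png',im[:,:,::-1]); print(n,r.camera_model(n))
s=r.sense(); print(s['t'],s['orientation'],R.from_quat(s['orientation']).as_matrix().round(3),s['width'])
E
```

```text
top {'fx': 386.20336245709734, 'fy': 386.20336245709734, 'cx': 316.34699281667895, 'cy': 196.58927122822715, 'world_from_camera': array([[ 0.01100123, -0.98699067,  0.16040072,  0.38871094],
       [-0.99981847, -0.00836189,  0.01712038, -0.04357   ],
       [-0.0155564 , -0.16055994, -0.98690349,  1.11064085],
       [ 0.        ,  0.        ,  0.        ,  1.        ]])}
scene {'fx': 408.6215423236501, 'fy': 408.6215423236501, 'cx': 313.8499246246096, 'cy': 201.51474040555644, 'world_from_camera': array([[-0.64014525,  0.50369808, -0.58008819,  1.23800051],
       [ 0.7681934 ,  0.41019604, -0.49154664,  0.56225007],
       [-0.00964122, -0.76028116, -0.64952259,  0.85626378],
       [ 0.        ,  0.        ,  0.        ,  1.        ]])}
0.1 [ 0.55877755  0.43317383 -0.43390534 -0.55843911] [[ 0.248 -0.001 -0.969]
 [ 0.969 -0.001  0.248]
 [-0.001 -1.     0.   ]] 0.08552689120604987
```

View pics/top0.png

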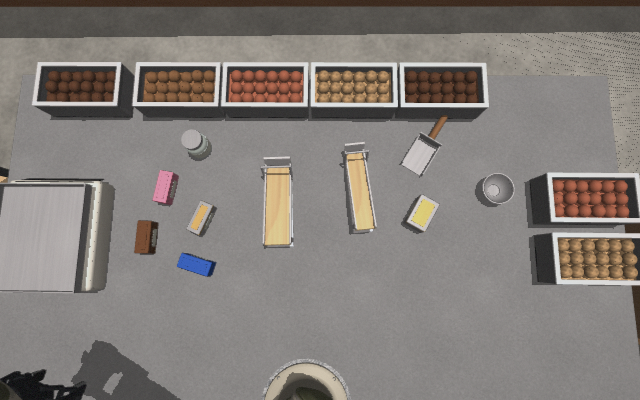

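View pics/scene0.png

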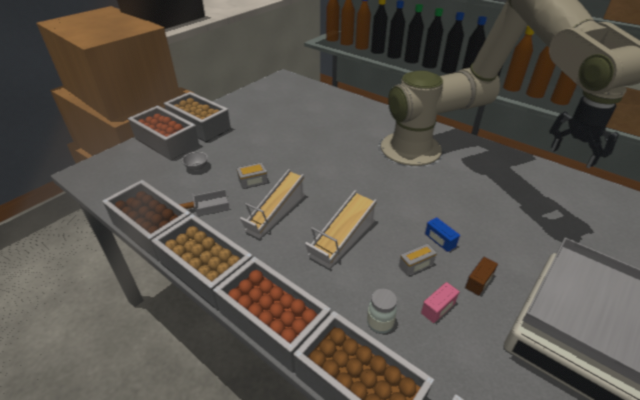

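Run:
```python
import numpy as np, cv2
q=np.load('/tmp/top.npz'); im,P=q['im'],q['P']
z=P[...,2]
def rect(u0,u1,v0,v1,zl,zh):
    m=np.zeros(z.shape,bool); m[v0:v1,u0:u1]=True
    return m&(z>zl)&(z<zh)
for n,b in dict(L=(183,218,195,240),R=(400,445,188,238)).items():
    m=rect(*b,0.043,0.06); p=P[m]
    c,s,a=cv2.minAreaRect(p[:,:2].astype(np.float32)); print(n,m.sum(),np.round(c,4),np.round(s,4),a,'z',np.median(p[:,2]))
    print(cv2.boxPoints((c,s,a)).round(3).tolist())
hsv=cv2.cvtColor(im,cv2.COLOR_RGB2HSV)
for n,b in dict(L=(255,300,150,252),R=(340,380,140,237)).items():
    m=rect(*b,0.015,0.12)&(hsv[...,1]>70); p=P[m]
    A=np.c_[p[:,:2],np.ones(len(p))]; k=np.linalg.lstsq(A,p[:,2],rcond=None)[0]
    res=p[:,2]-A@k
    g=np.abs(res)<.006; p=p[g]; k=np.linalg.lstsq(A[g],p[:,2],rcond=None)[0]
    c,s,a=cv2.minAreaRect(p[:,:2].astype(np.float32)); print('tray',n,g.sum(),np.round(c,4),np.round(s,4),a,'slope',np.hypot(*k[:2]),'dir',np.arctan2(-k[1],-k[0]),'zrange',np.percentile(p[:,2],[1,50,99]))
    print(cv2.boxPoints((c,s,a)).round(4).tolist(),'z at centre',k@[*c,1])
    for nm,zl,zh in [('rear/all',.03,.2)]:
        mm=rect(b[0]-6,b[1]+6,b[2],b[3],.012,.2); w=P[mm][:,:2].astype(np.float32); print(cv2.minAreaRect(w))
print('jar',np.nanmedian(P[138:148,188:200],axis=(0,1)),'scoop',P[155,420],'bowl',P[190,497])
c=np.hstack([cv2.resize(im[185:250,170:235],(390,390),interpolation=cv2.INTER_CUBIC),cv2.resize(im[180:245,390:455],(390,390),interpolation=cv2.INTER_CUBIC)])
cv2.imwrite('pics/tins.png',c[:,:,::-1])
```

```text
L 482 [0.5016 0.2991] [0.0417 0.0903] 66.84040069580078 z 0.04979067799230563
[[0.4519999921321869, 0.2980000078678131], [0.5350000262260437, 0.2619999945163727], [0.5509999990463257, 0.3009999990463257], [0.46799999475479126, 0.335999995470047]]
R 703 [ 0.5196 -0.3188] [0.0591 0.0909] 60.4436149597168 z 0.050660764865179786
[[0.4650000035762787, -0.32199999690055847], [0.5450000166893005, -0.367000013589859], [0.5740000009536743, -0.3160000145435333], [0.4950000047683716, -0.2709999978542328]]
tray L 1767 [0.5381 0.0844] [0.2227 0.0633] 2.4711856842041016 slope 0.24407063031712095 dir 0.027979273279949257 zrange [0.02349093 0.05273223 0.07880434]
[[0.4255000054836273, 0.11129999905824661], [0.42820000648498535, 0.04800000041723251], [0.6506999731063843, 0.0575999990105629], [0.6480000019073486, 0.120899997651577]] z at centre 0.051023004301071734
((0.5502735376358032, 0.08469771593809128), (0.24520599842071533, 0.08375145494937897), 0.8951588273048401)
tray R 1241 [ 0.5827 -0.1455] [0.2252 0.0458] 6.499085903167725 slope 0.24335822654412367 dir 0.09871727764280999 zrange [0.02368273 0.05250983 0.07894095]
[[0.4681999981403351, -0.1354999989271164], [0.4733999967575073, -0.1809999942779541], [0.6972000002861023, -0.15549999475479126], [0.6919999718666077, -0.10999999940395355]] z at centre 0.05082448969682801
((0.5925145745277405, -0.14571624994277954), (0.24658001959323883, 0.064108707010746), 7.649609565734863)
jar [0.70162337 0.31323789 0.09460125] scoop [ 0.69603024 -0.32886981  0.00077554] bowl [ 0.59161498 -0.54465854  0.00766758]
```

View pics/tins.png

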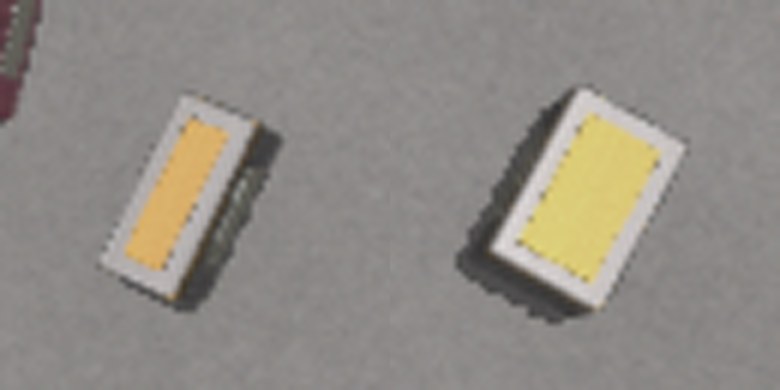

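```bash
cat > tray.py <<'E'
import numpy as np, cv2
def trays(im,P,verbose=True):
    z=P[...,2]; hsv=cv2.cvtColor(im,cv2.COLOR_RGB2HSV); out={}
    for n,b,c0,a0 in [('wide',(250,305,145,256),(.538,.0844),.035),('narrow',(335,385,135,242),(.583,-.1455),.11)]:
        m=np.zeros(z.shape,bool); m[b[2]:b[3],b[0]:b[1]]=True
        m&=(z>.02)&(z<.085)
        a=a0; c=np.array(c0)
        for _ in range(4):
            e=np.array([np.cos(a),np.sin(a)]); f=np.array([-e[1],e[0]])
            p=P[m]; s=(p[:,:2]-c)@e; t=(p[:,:2]-c)@f; wood=hsv[m][:,1]>70
            r=[]
            for lo in np.arange(-.1,.075,.008):
                k=(s>=lo)&(s<lo+.008)&wood&(abs(t)<.045)
                if k.sum()>8: r.append((lo+.004,(t[k].min()+t[k].max())/2,np.ptp(t[k])))
            r=np.array(r); g=np.polyfit(r[:,0],r[:,1],1); a+=np.arctan(g[0]); c=c+f*g[1]
        k=wood&(abs(s)<.09)&(abs(t)<.02); q=np.polyfit(s[k],p[k,2],1)
        so=(.022-q[1])/q[0]   # where the deck plane reaches 22 mm
        e=np.array([np.cos(a),np.sin(a)])
        k2=(abs(t)<.03)&(s<0)&wood
        out[n]=dict(o=c+e*so,a=a)
        if verbose: print(n,'angle',round(a,4),'origin(z=22)',(c+e*so).round(4),'slope',np.arctan(q[0]).round(4),'lanew',r[:,2].mean().round(4),'high end origin-dist',(s[k2].min()-so).round(4),'mid resid',np.std(r[:,1]-np.polyval(g,r[:,0])).round(4))
    return out
E
python3 - <<'E'
from tray import *
q=np.load('/tmp/top.npz'); trays(q['im'],q['P'])
from scipy.spatial.transform import Rotation as R
def plan(p,yaw,tgt,yt):
    x=np.array([np.cos(yt),np.sin(yt),0]); y=np.array([0,0,-1]); z=np.cross(x,y); d=np.array(tgt)-p
    print('turn',yt-yaw and -(yt-yaw),'shift',[round(float(d@v),4) for v in (x,y,z)])
plan(np.array([.13,.509,.253]),np.arctan2(.969,.248),[.5016,.2991,.12],1.167)
E
```

```text
wide angle 0.0418 origin(z=22) [0.6577 0.089 ] slope -0.2376 lanew 0.0619 high end origin-dist -0.2307 mid resid 0.0004
narrow angle 0.1125 origin(z=22) [ 0.6999 -0.1324] slope -0.2402 lanew 0.0436 high end origin-dist -0.2307 mid resid 0.0005
turn 0.15324061188837956 shift [-0.047, 0.133, -0.4242]
```

>>> move_arm(
  deltas=[
    [0,0,0,0.077,-1],
    [0,0,0,0.076,-1],
    [-0.004,0.011,-0.0354,0,-1],
    [-0.004,0.011,-0.0354,0,-1],
    [-0.004,0.011,-0.0354,0,-1],
    [-0.004,0.011,-0.0354,0,-1],
    [-0.004,0.011,-0.0354,0,-1],
    [-0.004,0.011,-0.0354,0,-1],
    [-0.004,0.011,-0.0354,0,-1],
    [-0.004,0.011,-0.0354,0,-1],
    [-0.004,0.011,-0.0354,0,-1],
    [-0.004,0.011,-0.0354,0,-1],
    [-0.004,0.011,-0.0354,0,-1],
    [-0.003,0.011,-0.0354,0,-1],
    [0,0,0,0,-1],
    [0,0,0,0,-1],
  ],
)

```text
t: 1.43
ee_pos: [0.5031, 0.2973, 0.1201]
orientation: [-0.59, -0.388, 0.39, 0.591]
force: [-0.9, 0.6, 0.3]
width: 0.0853
```

```bash
cat > plan.py <<'E'
from h import *
def plan(tgt,yt):
    s=r.sense(); M=R.from_quat(s['orientation']).as_matrix(); yaw=np.arctan2(M[1,0],M[0,0])
    x=np.array([np.cos(yt),np.sin(yt),0]); y=np.array([0,0,-1]); z=np.cross(x,y); d=np.array(tgt)-s['ee_pos']
    print('t',round(s['t'],2),'pos',np.round(s['ee_pos'],4),'yaw',round(yaw,4),'down',M[:,1].round(3),'w',round(s['width'],4),'F',np.round(s['force'],1))
    print('turn',round(-(yt-yaw),4),'then shift',[round(float(d@v),4) for v in (x,y,z)])
E
python3 - <<'E'
from plan import *
plan([.5016,.2991,.04],1.167)
im,d,P=grab('wrist'); cv2.imwrite('pics/w1.png',im[:,:,::-1])
M=R.from_quat(r.sense()['orientation']).as_matrix()
m=(P[...,2]>.044)&(P[...,2]<.058)&(np.hypot(P[...,0]-.5016,P[...,1]-.2991)<.07)
c,s,a=cv2.minAreaRect(P[m][:,:2].astype(np.float32)); print(m.sum(),c,s,a,np.nanmedian(P[m][:,2]))
E
```

```text
t 1.43 pos [0.5031 0.2973 0.1201] yaw 1.1645 down [-0.002 -0.001 -1.   ] w 0.0853 F [-0.9  0.6  0.3]
turn -0.0025 then shift [0.0011, 0.0801, 0.0021]
8530 (0.5025039911270142, 0.30276402831077576) (0.04066446051001549, 0.09015853703022003) 66.91324615478516 0.05028732012475354
```

View pics/w1.png

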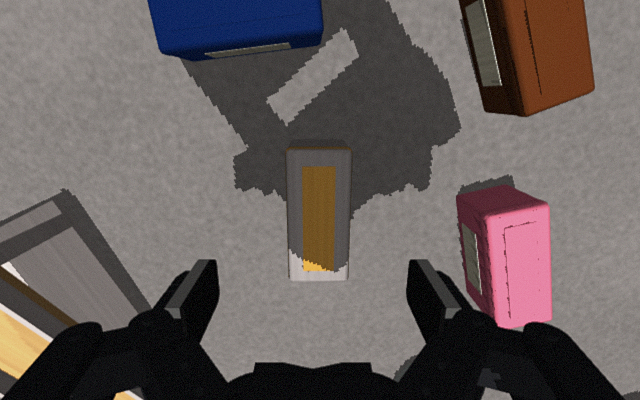

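>>> move_arm(
  deltas=[
    [0.003,0.02,0.0025,0,-1],
    [0,0.025,0,0,-1],
    [0,0.025,0,0,-1],
    [0,0.01,0,0,-1],
    [0,0,0,0,1],
    [0,0,0,0,1],
    [0,0,0,0,1],
    [0,0,0,0,1],
    [0,0,0,0,1],
    [0,0,0,0,1],
    [0,0,0,0,1],
    [0,0,0,0,1],
  ],
  squeeze=30,
)

```text
t: 2.48
ee_pos: [0.502, 0.3026, 0.043]
orientation: [0.59, 0.391, -0.389, -0.59]
force: [-1.9, -0.0, 6.8]
width: 0.0393
```

>>> move_arm(
  deltas=[
    [0,-0.005,0,0,1],
    [0,-0.015,0,0,1],
    [0,-0.03,0,0,1],
    [0,-0.03,0,-0.07,1],
    [0,-0.03,0,-0.09,1],
    [0,-0.03,0,-0.09,1],
    [0,-0.01,0,-0.09,1],
    [0,0,0,-0.09,1],
    [0,0,0,-0.088,1],
    [0,0,0,0,1],
    [0,0,0,0,1],
  ],
)

```text
t: 3.4
ee_pos: [0.5011, 0.3021, 0.1912]
orientation: [-0.471, -0.527, 0.527, 0.471]
force: [-0.1, 0.2, -3.9]
width: 0.0395
```

Run:
```python
from plan import *
plan([.5409,-.1504,.15],1.6833)
im,d,P=grab('wrist'); s=r.sense()
cv2.imwrite('pics/w2.png',im[:,:,::-1])
```

```text
t 3.4 pos [0.5011 0.3021 0.1912] yaw 1.6823 down [-0.001 -0.    -1.   ] w 0.0395 F [-0.1  0.2 -3.9]
turn -0.001 then shift [-0.4541, 0.0412, 0.0112]
```

View pics/w2.png

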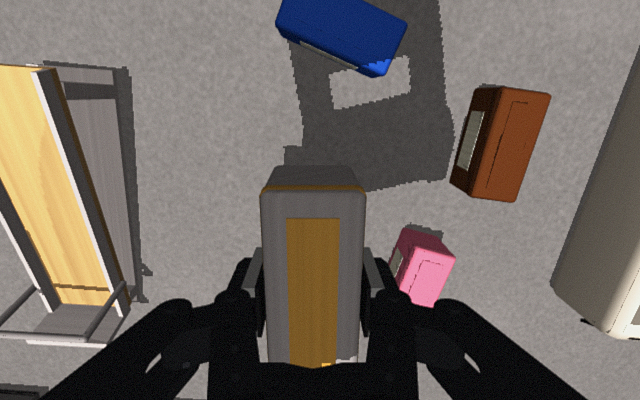

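>>> move_arm(
  deltas=[
    [-0.02,0,0.0008,0,1],
    [-0.033,0,0.0008,0,1],
    [-0.033,0,0.0008,0,1],
    [-0.033,0,0.0008,0,1],
    [-0.033,0,0.0008,0,1],
    [-0.033,0,0.0008,0,1],
    [-0.033,0,0.0008,0,1],
    [-0.033,0,0.0008,0,1],
    [-0.033,0,0.0008,0,1],
    [-0.033,0,0.0008,0,1],
    [-0.033,0,0.0008,0,1],
    [-0.033,0,0.0008,0,1],
    [-0.033,0,0.0008,0,1],
    [-0.02,0.015,0.0008,0,1],
    [-0.018,0.026,0,0,1],
    [0,0,0,0,1],
    [0,0,0,0,1],
  ],
)

```text
t: 4.87
ee_pos: [0.5413, -0.1505, 0.1491]
orientation: [-0.47, -0.527, 0.527, 0.473]
force: [0.1, 0.2, -3.9]
width: 0.0396
```

Run:
```python
from plan import *
plan([.5409,-.1504,.115],1.6833)
im,d,P=grab('wrist'); s=r.sense()
cv2.imwrite('pics/w3.png',im[:,:,::-1])
im,d,P=grab('top'); np.savez('/tmp/top2',im=im,P=P)
for k in ['/tmp/top2.npz']:
    M=P[...,2]
    m=(M>.15)&(M<.17); m[:140]=0;m[260:]=0;m[:,:330]=0;m[:,420:]=0
    print(m.sum(), cv2.minAreaRect(P[m][:,:2].astype(np.float32)) if m.sum()>5 else '')
```

```text
t 4.87 pos [ 0.5413 -0.1505  0.1491] yaw 1.6816 down [-0.003  0.002 -1.   ] w 0.0396 F [ 0.1  0.2 -3.9]
turn -0.0017 then shift [0.0002, 0.0341, 0.0004]
0
```

View pics/w3.png

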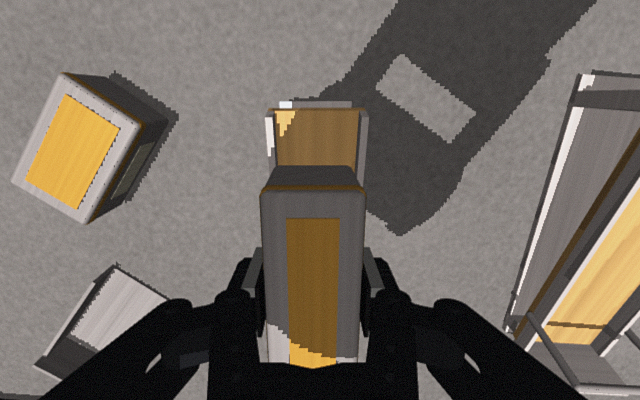

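Run:
```python
from plan import *
m=r.camera_model('wrist'); T=np.array(m['tool_from_camera']); print(T.round(4),m['fx'],m['cx'])
s=r.sense(); im,d,P=grab('wrist')
def tx(u,v):
    p=np.array([(u-m['cx'])/m['fx']*d[v,u],(v-m['cy'])/m['fy']*d[v,u],d[v,u],1]); return (T@p)[:3].round(4)
# edges along rows in depth
for v in (120,130,140,150,160,172,180,195,205,215):
    row=d[v,240:395]; hs=cv2.cvtColor(im,cv2.COLOR_RGB2HSV)[v,:,1]
    j=np.where(np.abs(np.diff(row))>.006)[0]+240
    print(v,[(int(u),tx(u-1,v)[0],tx(u+2,v)[0]) for u in j], 'wood', [ (int(a),tx(a,v)) for a in (np.where(hs[262:374]>90)[0][[0,-1]]+262)] if (hs[262:374]>90).any() else '')
```

```text
[[ 1.000e+00  2.000e-04  1.200e-03  5.000e-04]
 [-1.100e-03 -3.070e-01  9.517e-01 -1.208e-01]
 [ 5.000e-04 -9.517e-01 -3.070e-01  7.750e-02]
 [ 0.000e+00  0.000e+00  0.000e+00  1.000e+00]] 326.24082215185894 312.3391694612902
120 [(264, np.float64(-0.0393), np.float64(-0.0247)), (367, np.float64(0.0297), np.float64(0.0468))] wood [(275, array([-0.0211,  0.0747,  0.0628])), (356, array([0.0261, 0.0744, 0.0628]))]
130 [(265, np.float64(-0.0387), np.float64(-0.0246)), (366, np.float64(0.0298), np.float64(0.0462))] wood [(275, array([-0.0215,  0.0759,  0.0569])), (356, array([0.0265, 0.0753, 0.057 ]))]
140 [(266, np.float64(-0.0382), np.float64(-0.0246)), (365, np.float64(0.0298), np.float64(0.0458))] wood [(276, array([-0.0212,  0.0772,  0.0509])), (355, array([0.0264, 0.0771, 0.0509]))]
150 [(258, np.float64(-0.0455), np.float64(-0.0431)), (259, np.float64(-0.0447), np.float64(-0.0421)), (266, np.float64(-0.0387), np.float64(-0.025)), (275, np.float64(-0.0213), np.float64(-0.021)), (364, np.float64(0.0298), np.float64(0.0454))] wood [(277, array([-0.021 ,  0.0787,  0.0446])), (354, arr
[... 656 characters left out ...]
4(-0.0174)), (357, np.float64(0.0189), np.float64(0.029)), (361, np.float64(0.0298), np.float64(0.0442))] wood 
195 [(258, np.float64(-0.0475), np.float64(-0.019)), (366, np.float64(0.0201), np.float64(0.0493))] wood [(365, array([ 0.0201, -0.0055,  0.0418])), (365, array([ 0.0201, -0.0055,  0.0418]))]
205 [(259, np.float64(-0.0472), np.float64(-0.0185)), (327, np.float64(0.0056), np.float64(0.0067)), (328, np.float64(0.006), np.float64(0.0071)), (365, np.float64(0.0199), np.float64(0.0487))] wood 
215 [(259, np.float64(-0.0476), np.float64(-0.0189)), (321, np.float64(0.0034), np.float64(0.0046)), (322, np.float64(0.0038), np.float64(0.005)), (365, np.float64(0.02), np.float64(0.0491))] wood
```

>>> move_arm(
  deltas=[
    [0.002,0.01,0,0,1],
    [0,0.01,0,0,1],
    [0,0.008,0,0,1],
    [0,0.003,0,0,1],
    [0,0.002,0,0,1],
    [0,0.002,0,0,1],
    [0,0,0,0,1],
    [0,0,0,0,1],
  ],
  squeeze=20,
)

```text
t: 5.68
ee_pos: [0.5419, -0.1482, 0.1155]
orientation: [0.471, 0.528, -0.528, -0.471]
force: [-0.8, -0.1, -4.4]
width: 0.0396
```

>>> move_arm(
  deltas=[
    [0,0.002,0,0,1],
    [0,0.002,0,0,1],
    [0,0.002,0,0,1],
    [0,0,0,0,1],
    [0,0,0,0,1],
  ],
)

```text
t: 6.1
ee_pos: [0.5439, -0.1483, 0.1114]
orientation: [0.473, 0.529, -0.527, -0.469]
force: [7.2, 3.0, 6.4]
width: 0.0396
```

>>> move_arm(
  deltas=[
    [0,0,-0.001,0,1],
    [0,0,0,0,0.2],
    [0,0,0,0,0.0],
    [0,0,0,0,-0.2],
    [0,0,0,0,-0.5],
    [0,0,0,0,-1],
    [0,0,0,0,-1],
    [0,0,0,0,-1],
  ],
)

```text
t: 6.77
ee_pos: [0.5427, -0.1481, 0.1092]
orientation: [-0.471, -0.528, 0.528, 0.471]
force: [-0.5, 0.4, 0.3]
width: 0.0851
```

Run:
```python
from plan import *
plan([.5409,-.1504,.115],1.6833)
im,d,P=grab('wrist')
cv2.imwrite('pics/w4.png',im[:,:,::-1])
```

```text
t 6.77 pos [ 0.5427 -0.1481  0.1092] yaw 1.6849 down [-0.  0. -1.] w 0.0851 F [-0.5  0.4  0.3]
turn 0.0016 then shift [-0.0021, -0.0058, 0.002]
```

View pics/w4.png

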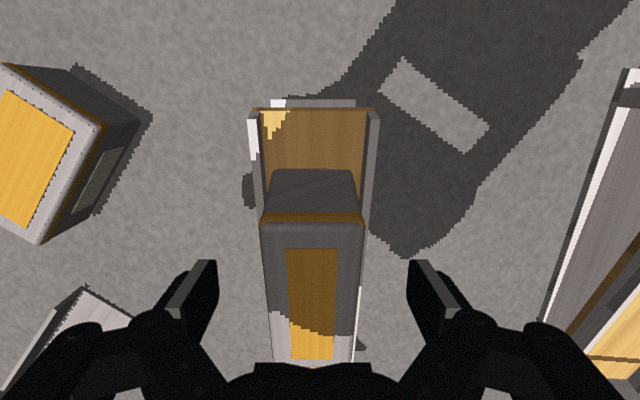

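Run:
```python
from plan import *
e=np.array([np.cos(.1125),np.sin(.1125)]); o=np.array([.6997,-.1304])
plan([*(o-.248*e),.125],1.6833)
```

```text
t 6.82 pos [ 0.5427 -0.1481  0.1092] yaw 1.685 down [-0.  0. -1.] w 0.0849 F [ 0.2 -0.3  0.8]
turn 0.0017 then shift [-0.0001, -0.0158, 0.09]
```

>>> move_arm(
  deltas=[
    [0,-0.02,0,0,-1],
    [0,-0.03,0,0.002,-1],
    [0,-0.02,0,0,-1],
    [0,0,0.02,0,0],
    [0,0,0.03,0,1],
    [0,0,0.03,0,1],
    [0,0,0.01,0,1],
    [0,0.03,0,0,1],
    [0,0.024,0,0,1],
    [0,0,0,0,1],
    [0,0,0,0,1],
  ],
)

```text
t: 7.73
ee_pos: [0.4531, -0.158, 0.1252]
orientation: [-0.471, -0.527, 0.527, 0.472]
force: [0.1, -0.1, 0.7]
width: -0.0001
```

>>> move_arm(
  deltas=[
    [0,0.0012,-0.005,0,1],
    [0,0.0024,-0.01,0,1],
    [0,0.0024,-0.01,0,1],
    [0,0.0024,-0.01,0,1],
    [0,0.0024,-0.01,0,1],
    [0,0,0,0,1],
  ],
)

```text
t: 8.23
ee_pos: [0.5, -0.1528, 0.1145]
orientation: [0.471, 0.528, -0.527, -0.471]
force: [0.0, 0.5, -0.7]
width: 0.0002
```

>>> move_arm(
  deltas=[
    [0,0.001,-0.004,0,1],
    [0,0.0015,-0.006,0,1],
    [0,0.0015,-0.006,0,1],
    [0,0.0015,-0.006,0,1],
    [0,0.0015,-0.006,0,1],
    [0,0.0015,-0.006,0,1],
    [0,0.0015,-0.006,0,1],
    [0,0.0015,-0.006,0,1],
    [0,0.0015,-0.006,0,1],
  ],
)

```text
t: 8.98
ee_pos: [0.5503, -0.1472, 0.1013]
orientation: [-0.471, -0.527, 0.527, 0.471]
force: [-0.9, 0.6, 1.8]
width: 0.0002
```

>>> move_arm(
  deltas=[
    [0,0.0015,-0.006,0,1],
    [0,0.0015,-0.006,0,1],
    [0,0.0015,-0.006,0,1],
    [0,0.0015,-0.006,0,1],
    [0,0.0015,-0.006,0,1],
    [0,0.0015,-0.006,0,1],
    [0,0.001,-0.003,0,1],
    [0,0,0,0,1],
    [0,0,0,0,1],
  ],
)

```text
t: 9.73
ee_pos: [0.5885, -0.1428, 0.0912]
orientation: [0.471, 0.527, -0.527, -0.471]
force: [0.7, 0.2, 0.8]
width: -0.0
```

Run:
```python
from plan import *
e=np.array([np.cos(.1125),np.sin(.1125)]); o=np.array([.6997,-.1304])
plan([*(o-.0932*e),.0868],1.6833)
im,d,P=grab('wrist'); im2,d2,P2=grab('scene')
c=np.hstack([im,cv2.resize(im2[160:250,225:369],(640,400),interpolation=cv2.INTER_CUBIC)])
cv2.imwrite('pics/w5.png',cv2.resize(c,(800,250))[:,:,::-1])
```

```text
t 9.73 pos [ 0.5885 -0.1428  0.0912] yaw 1.6831 down [-0.  0. -1.] w -0.0 F [0.7 0.2 0.8]
turn -0.0002 then shift [-0.0002, 0.0044, -0.0187]
```

View pics/w5.png

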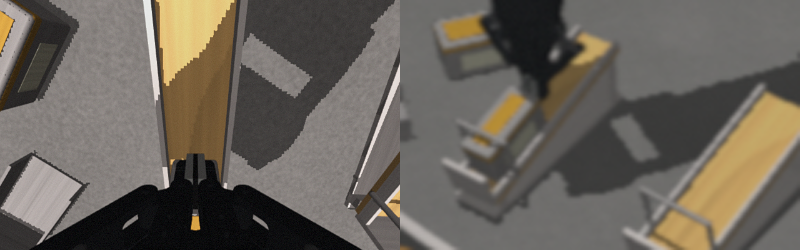

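>>> move_arm(
  deltas=[
    [0,0.0007,-0.003,0,1],
    [0,0.0007,-0.003,0,1],
    [0,0.0007,-0.003,0,1],
    [0,0.0005,-0.002,0,1],
    [0,0.0005,-0.002,0,1],
    [0,0,0,0,1],
  ],
)

```text
t: 10.33
ee_pos: [0.6017, -0.1414, 0.0883]
orientation: [0.471, 0.527, -0.527, -0.471]
force: [-0.3, -0.3, -1.0]
width: 0.0003
```

>>> move_arm(
  deltas=[
    [0,0.0003,-0.001,0,1],
    [0,0.0002,-0.001,0,1],
    [0,0,0,0,1],
  ],
)

```text
t: 10.58
ee_pos: [0.6034, -0.1412, 0.0879]
orientation: [0.471, 0.527, -0.527, -0.471]
force: [-0.1, 0.5, 0.0]
width: -0.0001
```

>>> move_arm(
  deltas=[
    [0,0.0003,-0.001,0,1],
    [0,0.0002,-0.001,0,1],
    [0,0,0,0,1],
  ],
)

```text
t: 10.83
ee_pos: [0.6055, -0.1409, 0.0874]
orientation: [0.471, 0.527, -0.527, -0.471]
force: [0.7, -0.9, -0.6]
width: 0.0
```

>>> move_arm(
  deltas=[
    [0,0.0003,-0.001,0,1],
    [0,0.0002,-0.001,0,1],
    [0,0,0,0,1],
  ],
)

```text
t: 11.08
ee_pos: [0.607, -0.1408, 0.087]
orientation: [-0.471, -0.527, 0.528, 0.471]
force: [-4.3, -0.6, 2.2]
width: -0.0001
```

>>> move_arm(
  deltas=[
    [0,0.0003,-0.001,0,1],
    [0,0,0,0,1],
  ],
)

```text
t: 11.25
ee_pos: [0.6072, -0.1408, 0.0869]
orientation: [-0.47, -0.526, 0.528, 0.472]
force: [-10.0, -0.8, 7.4]
width: 0.0
```

>>> move_arm(
  deltas=[
    [0,0.0002,-0.001,0,1],
    [0,0,0,0,1],
  ],
)

```text
t: 11.42
ee_pos: [0.6074, -0.1408, 0.0868]
orientation: [-0.469, -0.526, 0.529, 0.473]
force: [-16.3, -1.7, 12.1]
width: 0.0001
```

>>> move_arm(
  deltas=[
    [0,-0.001,0.005,0,1],
    [0,-0.005,0.02,0,1],
    [0,-0.03,0.01,0,1],
    [0,-0.04,0,0,1],
    [0,-0.03,0,0,0],
    [0,0,0,0.105,-1],
    [0,0,0,0.105,-1],
    [0,0,0,0.105,-1],
    [0,0,0,0.105,-1],
    [0,0,0,0.105,-1],
    [0,0,0,0.103,-1],
    [0,0,0,0,-1],
    [0,0,0,0,-1],
  ],
)

```text
t: 12.5
ee_pos: [0.5747, -0.1444, 0.1924]
orientation: [0.611, 0.357, -0.357, -0.61]
force: [0.0, -1.3, 0.6]
width: 0.0852
```

Run:
```python
from plan import *
from tray import trays
plan([.5196,-.3188,.13],1.055)
```

```text
t 12.5 pos [ 0.5747 -0.1444  0.1924] yaw 1.0581 down [ 0.001 -0.    -1.   ] w 0.0852 F [ 0.  -1.3  0.6]
turn 0.0031 then shift [-0.1789, 0.0624, -0.0381]
```

>>> move_arm(
  deltas=[
    [-0.03,0,-0.0064,0.003,-1],
    [-0.03,0,-0.0064,0,-1],
    [-0.03,0.005,-0.0064,0,-1],
    [-0.03,0.017,-0.0064,0,-1],
    [-0.03,0.02,-0.0064,0,-1],
    [-0.029,0.02,-0.006,0,-1],
    [0,0,0,0,-1],
    [0,0,0,0,-1],
  ],
)

```text
t: 13.17
ee_pos: [0.5181, -0.3195, 0.1294]
orientation: [-0.611, -0.355, 0.355, 0.612]
force: [0.4, 0.7, 0.6]
width: 0.0856
```

Run:
```python
from plan import *
im,d,P=grab('wrist')
m=(P[...,2]>.044)&(P[...,2]<.058)&(np.hypot(P[...,0]-.5196,P[...,1]+.3188)<.07)
c,s,a=cv2.minAreaRect(P[m][:,:2].astype(np.float32)); print(m.sum(),c,s,a,np.nanmedian(P[m][:,2]))
plan([(c[0]+.5196)/2,(c[1]-.3188)/2,.043],1.055)
# check of narrow tin and trays from top
im,d,P=grab('top'); np.savez('/tmp/top3',im=im,P=P)
cv2.imwrite('pics/t3.png',cv2.resize(im[130:250,240:400],(800,600),interpolation=cv2.INTER_CUBIC)[:,:,::-1])
```

```text
11200 (0.5201728343963623, -0.3157200217247009) (0.058799318969249725, 0.08948440104722977) 60.56758117675781 0.05039210480887578
t 13.22 pos [ 0.519  -0.3187  0.1305] yaw 1.0533 down [ 0.  0. -1.] w 0.0856 F [-0.7  0.2  0.4]
turn -0.0017 then shift [0.0017, 0.0875, -0.0001]
```

View pics/t3.png

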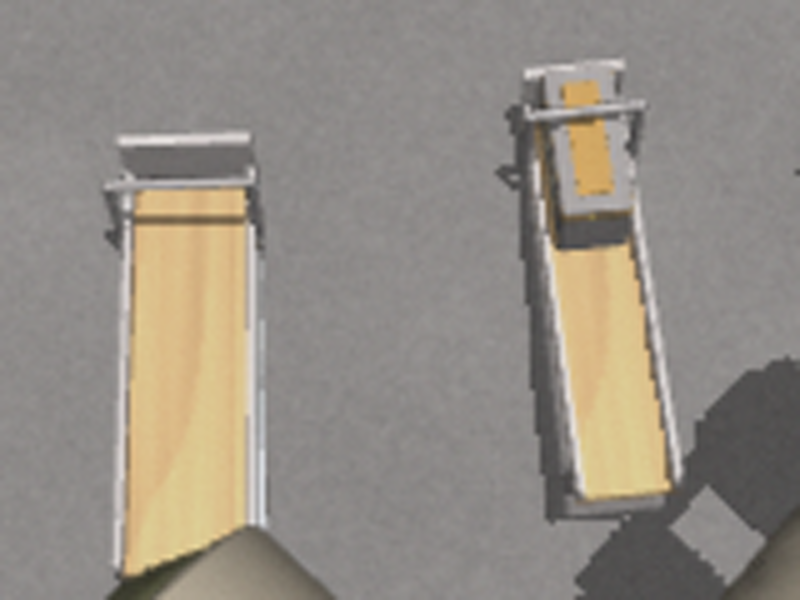

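>>> move_arm(
  deltas=[
    [0.003,0.02,0,0,-1],
    [0,0.025,0,0,-1],
    [0,0.025,0,0,-1],
    [0,0.0175,0,0,-1],
    [0,0,0,0,1],
    [0,0,0,0,1],
    [0,0,0,0,1],
    [0,0,0,0,1],
    [0,0,0,0,1],
    [0,0,0,0,1],
    [0,0,0,0,1],
  ],
  squeeze=30,
)

```text
t: 14.18
ee_pos: [0.5212, -0.3163, 0.0447]
orientation: [0.612, 0.356, -0.355, -0.611]
force: [0.2, 4.1, 6.3]
width: 0.0574
```

>>> move_arm(
  deltas=[
    [0,-0.005,0,0,1],
    [0,-0.015,0,0,1],
    [0,-0.03,0,0,1],
    [0,-0.03,0,-0.07,1],
    [0,-0.03,0,-0.1,1],
    [0,-0.03,0,-0.1,1],
    [0,-0.01,0,-0.1,1],
    [0,0,0,-0.1,1],
    [0,0,0,-0.088,1],
    [0,0,0,0,1],
    [0,0,0,0,1],
  ],
)

```text
t: 15.1
ee_pos: [0.5201, -0.316, 0.1929]
orientation: [-0.491, -0.509, 0.509, 0.491]
force: [-0.2, 0.5, -3.6]
width: 0.0575
```

Run:
```python
from plan import *
e=np.array([np.cos(.0418),np.sin(.0418)]); o=np.array([.6577,.089])
plan([*(o-.160*e),.152],.0418+np.pi/2)
```

```text
t 15.1 pos [ 0.5201 -0.316   0.1929] yaw 1.6073 down [-0.  0. -1.] w 0.0575 F [-0.2  0.5 -3.6]
turn -0.0053 then shift [0.3989, 0.0409, 0.0056]
```

>>> move_arm(
  deltas=[
    [0.02,0,0.0004,-0.005,1],
    [0.032,0,0.0004,0,1],
    [0.032,0,0.0004,0,1],
    [0.032,0,0.0004,0,1],
    [0.032,0,0.0004,0,1],
    [0.032,0,0.0004,0,1],
    [0.032,0,0.0004,0,1],
    [0.032,0,0.0004,0,1],
    [0.032,0,0.0004,0,1],
    [0.032,0,0.0004,0,1],
    [0.032,0,0.0004,0,1],
    [0.032,0,0.0004,0,1],
    [0.025,0.015,0.0004,0,1],
    [0.002,0.026,0.0004,0,1],
    [0,0,0,0,1],
    [0,0,0,0,1],
  ],
)

```text
t: 16.43
ee_pos: [0.4967, 0.0822, 0.1516]
orientation: [-0.489, -0.51, 0.511, 0.49]
force: [0.2, -0.4, -1.8]
width: 0.0576
```

Run:
```python
from plan import *
e=np.array([np.cos(.0418),np.sin(.0418)]); o=np.array([.6577,.089])
plan([*(o-.160*e),.152],.0418+np.pi/2)
m=r.camera_model('wrist'); T=np.array(m['tool_from_camera']); im,d,P=grab('wrist')
v,u=np.mgrid[:400,:640]
Q=np.stack([(u-m['cx'])/m['fx']*d,(v-m['cy'])/m['fy']*d,d],-1)@T[:3,:3].T+T[:3,3]
for row in (115,125,135,145,155,165):
    q=Q[row]; h=cv2.cvtColor(im,cv2.COLOR_RGB2HSV)[row,:,1]
    k=(h>90)&(abs(q[:,0])<.05)&(q[:,1]>.05); print(row,k.sum(),q[k][[0,-1]].round(4).tolist() if k.any() else '')
for row in (200,215,225):
    q=Q[row]; k=(abs(q[:,0])<.035)&(q[:,1]<.01)&(d[row]>0); print('tin',q[k][[0,-1]].round(4).tolist())
```

```text
t 16.43 pos [0.4967 0.0822 0.1516] yaw 1.6137 down [-0.002 -0.    -1.   ] w 0.0576 F [ 0.2 -0.4 -1.8]
turn 0.0011 then shift [0.0001, -0.0004, -0.0011]
115 114 [[-0.0312, 0.0733, 0.0658], [0.0343, 0.0749, 0.0657]]
125 112 [[-0.0315, 0.0768, 0.0598], [0.0343, 0.0761, 0.0599]]
135 110 [[-0.0312, 0.0769, 0.0539], [0.0342, 0.0777, 0.0538]]
145 108 [[-0.0317, 0.0779, 0.0478], [0.0341, 0.0786, 0.0477]]
155 107 [[-0.0315, 0.0788, 0.0415], [0.0342, 0.0809, 0.0412]]
165 0 
tin [[-0.0278, -0.0035, 0.0392], [0.0293, -0.0036, 0.0393]]
tin [[-0.028, -0.0031, 0.033], [0.0295, -0.0029, 0.033]]
tin [[-0.0277, -0.0038, 0.0291], [0.0291, -0.0043, 0.0293]]
```

>>> move_arm(
  deltas=[
    [0.0007,0.01,-0.001,0,1],
    [0,0.01,0,0,1],
    [0,0.008,0,0,1],
    [0,0.004,0,0,1],
    [0,0.002,0,0,1],
    [0,0.002,0,0,1],
    [0,0,0,0,1],
    [0,0,0,0,1],
  ],
  squeeze=20,
)

```text
t: 17.15
ee_pos: [0.4984, 0.0829, 0.1162]
orientation: [0.489, 0.511, -0.511, -0.489]
force: [0.0, -0.4, -3.3]
width: 0.0577
```

>>> move_arm(
  deltas=[
    [0,0.002,0,0,1],
    [0,0.001,0,0,1],
    [0,0,0,0,1],
  ],
)

```text
t: 17.4
ee_pos: [0.4997, 0.0829, 0.1143]
orientation: [0.49, 0.512, -0.51, -0.488]
force: [3.4, -0.3, 7.1]
width: 0.0573
```

>>> move_arm(
  deltas=[
    [0,0,-0.001,0,0.2],
    [0,0,0,0,0],
    [0,0,0,0,-0.2],
    [0,0,0,0,-0.5],
    [0,0,0,0,-1],
    [0,0,0,0,-1],
    [0,0,0,0,-1],
  ],
)

```text
t: 17.98
ee_pos: [0.4991, 0.083, 0.1128]
orientation: [-0.489, -0.511, 0.511, 0.489]
force: [-0.1, 0.7, -0.4]
width: 0.0855
```

Run:
```python
from plan import *
e=np.array([np.cos(.0418),np.sin(.0418)]); o=np.array([.6577,.0897])
plan([*(o-.248*e),.125],.0418+np.pi/2)
im,d,P=grab('wrist')
cv2.imwrite('pics/w6.png',im[:,:,::-1])
```

```text
t 17.98 pos [0.4991 0.083  0.1128] yaw 1.615 down [-0.  0. -1.] w 0.0855 F [-0.1  0.7 -0.4]
turn 0.0024 then shift [0.0, -0.0122, 0.0893]
```

View pics/w6.png

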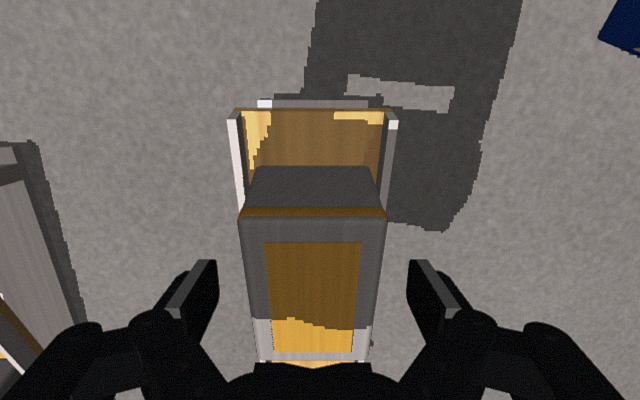

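>>> move_arm(
  deltas=[
    [0,-0.02,0,0,-1],
    [0,-0.03,0,0.002,-1],
    [0,-0.02,0,0,-1],
    [0,0,0.02,0,0],
    [0,0,0.03,0,1],
    [0,0,0.03,0,1],
    [0,0,0.01,0,1],
    [0,0.033,0,0,1],
    [0,0.025,0,0,1],
    [0,0,0,0,1],
    [0,0,0,0,1],
  ],
)

```text
t: 18.95
ee_pos: [0.409, 0.0792, 0.1249]
orientation: [-0.489, -0.51, 0.511, 0.49]
force: [0.8, -0.2, 0.8]
width: -0.0001
```

>>> move_arm(
  deltas=[
    [0,0.0012,-0.005,0,1],
    [0,0.0024,-0.01,0,1],
    [0,0.0024,-0.01,0,1],
    [0,0.002,-0.008,0,1],
    [0,0.0015,-0.006,0,1],
    [0,0.0015,-0.006,0,1],
    [0,0.0015,-0.006,0,1],
    [0,0.0015,-0.006,0,1],
    [0,0.0015,-0.006,0,1],
  ],
)

```text
t: 19.7
ee_pos: [0.4728, 0.0819, 0.1093]
orientation: [-0.489, -0.51, 0.51, 0.489]
force: [-1.4, -0.4, 1.6]
width: 0.0001
```

>>> move_arm(
  deltas=[
    [0,0.0015,-0.006,0,1],
    [0,0.0015,-0.006,0,1],
    [0,0.0015,-0.006,0,1],
    [0,0.0015,-0.006,0,1],
    [0,0.0015,-0.006,0,1],
    [0,0.0015,-0.006,0,1],
    [0,0.0015,-0.006,0,1],
    [0,0.0015,-0.006,0,1],
    [0,0,0,0,1],
  ],
)

```text
t: 20.45
ee_pos: [0.5211, 0.0838, 0.0971]
orientation: [0.489, 0.511, -0.51, -0.489]
force: [0.3, -0.2, 0.0]
width: -0.0002
```

Run:
```python
from plan import *
e=np.array([np.cos(.0418),np.sin(.0418)]); o=np.array([.6577,.0897])
plan([*(o-.0932*e),.0868],.0418+np.pi/2)
```

```text
t 20.45 pos [0.5211 0.0838 0.0971] yaw 1.6129 down [ 0.001 -0.    -1.   ] w -0.0002 F [ 0.3 -0.2  0. ]
turn 0.0003 then shift [0.0001, 0.0103, -0.0435]
```

>>> move_arm(
  deltas=[
    [0,0.0015,-0.006,0,1],
    [0,0.0015,-0.006,0,1],
    [0,0.0015,-0.006,0,1],
    [0,0.0015,-0.006,0,1],
    [0,0.001,-0.004,0,1],
    [0,0.001,-0.004,0,1],
    [0,0.0005,-0.002,0,1],
    [0,0.0005,-0.002,0,1],
    [0,0,0,0,1],
  ],
)

```text
t: 21.2
ee_pos: [0.5564, 0.0854, 0.0884]
orientation: [0.489, 0.511, -0.51, -0.489]
force: [-0.1, -0.1, 0.6]
width: 0.0001
```

>>> move_arm(
  deltas=[
    [0,0.0003,-0.001,0,1],
    [0,0.0002,-0.001,0,1],
    [0,0,0,0,1],
  ],
)

```text
t: 21.45
ee_pos: [0.5582, 0.0855, 0.0879]
orientation: [0.489, 0.51, -0.51, -0.489]
force: [-0.9, -0.0, -0.2]
width: 0.0
```

>>> move_arm(
  deltas=[
    [0,0.0003,-0.001,0,1],
    [0,0.0002,-0.001,0,1],
    [0,0,0,0,1],
  ],
)

```text
t: 21.7
ee_pos: [0.5603, 0.0856, 0.0874]
orientation: [0.489, 0.51, -0.51, -0.489]
force: [-0.9, -0.5, 0.6]
width: -0.0
```

>>> move_arm(
  deltas=[
    [0,0.0003,-0.001,0,1],
    [0,0,0,0,1],
  ],
)

```text
t: 21.87
ee_pos: [0.5613, 0.0856, 0.0871]
orientation: [0.489, 0.51, -0.51, -0.489]
force: [-0.7, -1.1, 0.0]
width: 0.0001
```

>>> move_arm(
  deltas=[
    [0,0.0003,-0.001,0,1],
    [0,0.0002,-0.001,0,1],
    [0,0,0,0,1],
  ],
)

```text
t: 22.12
ee_pos: [0.5633, 0.0857, 0.0865]
orientation: [0.489, 0.51, -0.51, -0.489]
force: [-0.2, -0.2, 1.1]
width: 0.0002
```

>>> move_arm(
  deltas=[
    [0,0.0003,-0.001,0,1],
    [0,0,0,0,1],
  ],
)

```text
t: 22.28
ee_pos: [0.564, 0.0858, 0.0863]
orientation: [-0.489, -0.51, 0.511, 0.489]
force: [-1.6, -0.5, 2.4]
width: 0.0003
```

>>> move_arm(
  deltas=[
    [0,0.0002,-0.001,0,1],
    [0,0,0,0,1],
  ],
)

```text
t: 22.45
ee_pos: [0.5643, 0.0858, 0.0862]
orientation: [-0.489, -0.51, 0.511, 0.49]
force: [-7.2, -0.8, 7.5]
width: 0.0003
```

Stop reached (force step at the predicted position). Back off, retreat and check.

>>> move_arm(
  deltas=[
    [0,-0.001,0.005,0,1],
    [0,-0.005,0.02,0,1],
    [0,-0.03,0.01,0,1],
    [0,-0.04,0,0,1],
    [0,-0.04,0,0,1],
    [0.03,-0.02,0,0,1],
    [0.04,0,0,0,1],
    [0.04,0,0,0,1],
    [0.04,0,0,0,1],
    [0.04,0,0,0,1],
    [0.04,0,0,0,1],
    [0.04,0,0,0,1],
    [0.04,0,0,0,1],
    [0.04,0,0,0,1],
    [0,0,0,0,1],
    [0,0,0,0,1],
  ],
)

```text
t: 23.78
ee_pos: [0.5147, 0.4356, 0.2211]
orientation: [-0.489, -0.511, 0.511, 0.489]
force: [-0.1, 0.6, -0.3]
width: -0.0003
```

Run:
```python
from plan import *
im,d,P=grab('top'); q=np.load('/tmp/top.npz')
O=dict(wide=((.6577,.0897),.0418,(255,300,145,215)),narrow=((.6997,-.1304),.1125,(338,378,138,195)))
for n,(o,a,b) in O.items():
    th=.24; ex=np.array([np.cos(a)*np.cos(th),np.sin(a)*np.cos(th),-np.sin(th)]); ey=np.array([-np.sin(a),np.cos(a),0]); ez=np.cross(ex,ey)
    L=(P-[*o,.022])@np.c_[ex,ey,ez]
    m=np.zeros(d.shape,bool); m[b[2]:b[3],b[0]:b[1]]=True; m&=(L[...,2]>.045)&(L[...,2]<.055)
    p=L[m]; print(n,m.sum(),'lid z',np.median(p[:,2]).round(4),cv2.minAreaRect(p[:,:2].astype(np.float32)), np.percentile(p[:,0],[0.5,99.5]).round(4))
# tray ends: lower deck high-end before/after
diff=np.abs(im.astype(int)-q['im']).sum(2)
for n,b in dict(wide=(250,305,215,256),narrow=(335,385,200,242),jar=(175,215,120,165),bowl=(478,518,168,210),scoop=(398,450,112,178)).items(): print(n,'changed px',(diff[b[2]:b[3],b[0]:b[1]]>120).sum())
s=r.sense(); print(s['t'],s['ee_pos'],s['force'])
cv2.imwrite('pics/t4.png',cv2.resize(im[130:250,240:400],(800,600),interpolation=cv2.INTER_CUBIC)[:,:,::-1])
```

```text
wide 588 lid z 0.0498 ((-0.04647485539317131, -0.0029179342091083527), (0.082123301923275, 0.09501887112855911), 87.97461700439453) [-0.0925 -0.0022]
narrow 408 lid z 0.05 ((-0.04729355499148369, -0.002725064754486084), (0.0939108282327652, 0.06272724270820618), 8.621009826660156) [-0.093  -0.0017]
wide changed px 0
narrow changed px 0
jar changed px 0
bowl changed px 0
scoop changed px 0
23.8333 [0.51522804 0.43413993 0.22152099] [-0.45970441 -0.65677503  0.47417679]
```

View pics/t4.png

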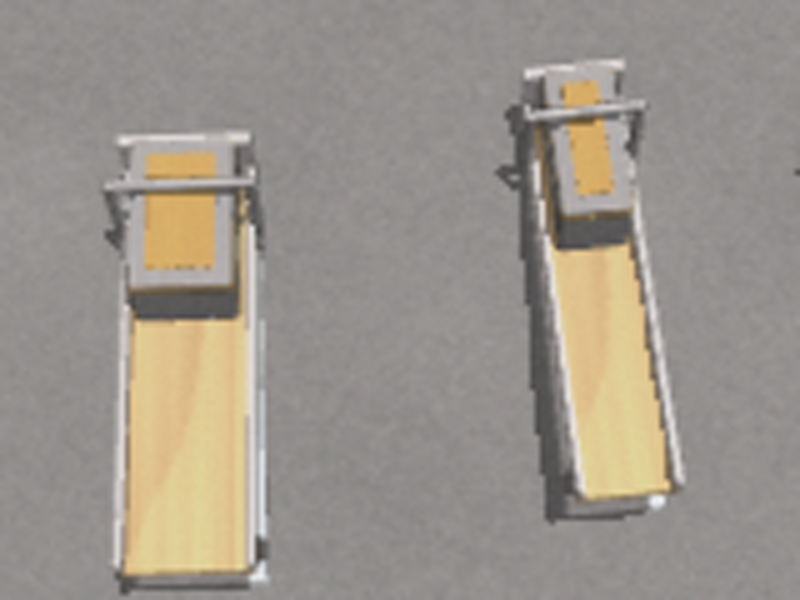

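```bash
python3 -c "
from plant import r
print(r.hand_in())"
```

```text
the job is handed in; nothing more can be done
None
```

I loaded both tins into the trays of their own width and slid each one down under its bar to the back stop. I handed the job in at about 24 s of the 72 s allowed; it reports no verdict.

**Home against the stop:** when pushed, each tin met a clear rise in force where I expected it. The push peaked at about 16 N level on the narrow tin and 7 N on the wide one. In the last top picture both lids reach the stop plates.

**Measured position:** the lids are 50 mm above the deck, so the tins sit flat. Their centres come out at x about -47 mm and y about -3 mm. That x is 2 mm short of the nominal -45 mm. I put this down to my deck origin, which the tray's high end suggests is 2 to 3 mm off.

**Check that disagreed:** the fitted lid rectangle for the narrow tin came out 63 mm wide and turned 8.6° (0.15 rad, right at the limit). The wide one came out 82 mm across. Both are too wide to be real, so bar and post points had got into the fits and I did not rely on their angles. I judged the alignment from the picture and from the lane's play, which limits a tin's turn to about 0.09 rad.

**Nothing else moved:** comparing the top pictures before and after showed no changed pixels around the trays' high ends, the jar, the bowl or the scoop. The narrow tray's peak push was above the 9 N that can shift it, but it stayed put. The arm was clear of everything at hand-in.

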